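# Load the dispatch rack with flat parcels

## Task

Get the outgoing parcels sorted: lift the small carton off the top of the slotted rack and set it flat, right way up, in the grey tray, and stand the two flat parcels from the sloping rest on edge in the rack, the green-banded one in the green slot and the blue-banded one in the blue slot, coloured band at the top, fully down on the slot floor and roughly centred along the slot. Set everything down gently without dropping it, and leave the mailer already in the rack and the other things on the bench where they are.

Things in the scene. Friction and masses are not known exactly. Their poses are not given: they have to be found in the camera images.
- rack: Fixed plywood rack: base 130 (x) x 200 (y) x 12 mm; 8 upright dividers along x, 120 long, 6 thick, tops 72 mm above the table; 7 open-ended slots 20 mm wide, 26 mm pitch, at y = -78 to +78 mm. Slot y = -78 mm has green dividers and floor, slot y = 0 blue ones; the rest are plain. Origin: centre of underside, z up.
- green_slot (a point): Centre of the floor of the green slot, 12 mm above the table, axes as the rack's (x along the slot, y across it). The slot is 20 mm wide and its dividers rise 60 mm above this point.
- blue_slot (a point): Centre of the floor of the blue slot, 12 mm above the table, axes as the rack's; same sizes.
- green_parcel: Loose rigid cardboard parcel, 12 thick (x) x 100 wide (y) x 130 mm tall (z), about 0.22 kg, a 30 mm green band round its top end. Origin: centre of its bottom face; z runs up to the banded end. At first it leans on the rest 35 degrees from upright, top towards the robot, its upper 55 mm free on both faces.
- blue_parcel: The same as the green flat parcel but with a blue band; it leans on the other place of the rest.
- rest: Fixed sloping rest: grey base 130 (x) x 260 (y) x 8 mm; aluminium back plate 8 thick on the robot's side of the parcels, leaning 35 degrees to -x, reaching 75 mm up them; foot ledge; fins 4 thick, 40 mm up the slope, at y = -128, 0, 128 mm. Origin: centre of underside, z up. Parcels' bottoms at x = 40, y = about -64 and +64, z = 24 mm.
- carton: Loose small cardboard carton 52 (x) x 80 (y) x 44 mm (z), about 0.18 kg, yellow tape band round its middle. Origin: centre of its underside, z up. At the start it lies on top of the rack's dividers (underside 72 mm above the table), over the green or blue slot or partly over both.
- tray: Fixed grey open tray 180 (x) x 150 (y) x 30 mm high, walls and floor 4 mm. Origin: centre of the underside, z up.
- short_mailer: Bystander: short white mailer 12 x 100 x 85 mm with a yellow band, already standing in the rack's last slot (y = +78 mm). Origin at the centre of its bottom face; its top is 97 mm above the table. Leave alone.
- tape_roll: Bystander: roll of yellow tape lying flat, 100 mm across, 48 mm high. Origin: centre of its underside. Leave alone.
- box_cutter: Bystander: orange box cutter lying flat, 175 x 24 x 16 mm, along its x. Leave alone.
- mug: Bystander: white mug, 80 mm across, 90 mm high, handle at its +y. Origin: centre of its underside. Leave alone.
- marker: Bystander: black marker pen with a red cap, 130 x 18 x 14 mm, lying along its x. Leave alone.

How it is judged:
By the outcome, as a careful person would: the job done as asked, in the order asked, and still so for the second after the job is handed in, with the robot touching nothing.
It also fails if it takes over 67 s, if anything falls off the work surface, if the arm or the gripper's body presses on something with over 40 N, if the wrist force passes 120 N, or if a joint passes its speed limit or range.

## Robot

A 6-joint arm with a two-finger parallel gripper is mounted at the origin on the work surface. World frame = base frame: x ahead of the robot, y to its left, z up, the work surface at z = 0. Lengths are in m, angles in rad, forces in N, time in s.
With the tool pointing down it reaches from about 0.275 to 0.825 m from the base axis. Payload 4.9 kg.
Tool frame: the origin (TCP) lies midway between the tips of the shut fingers; the grasp point (between the pads) lies 19 mm behind it (bot.grip_depth is the distance from the TCP to the grasp point, in m); y points along the fingers, x is the direction in which the jaws open and shut, and the axes are right-handed (so a half turn about y gives the same grasp; the last joint's range is limited). The gripper opens to 85 mm and grips with 20 to 120 N. Pads are 22 mm wide; open, the fingers measure 114 mm over their backs; the gripper's body (76 mm by 85 mm) begins 54 mm behind the grasp point. The pads swing forward as they close: fully open they stand 13 mm farther back than shut.
Start: joints at [-1.241, 0.326, -0.193, 1.052, 0, 1.437], TCP at [0.246, -0.492, 0.191] pointing down, gripper open.
Joint ranges: [-2.65, 2.65], [-0.97, 1.79], [-1.3, 1.35], [-1.93, 2.1], [-1.47, 1.37], [-3.14, 3.14]. Speed limits (rad/s): [2.57, 2.57, 3.14, 3.14, 3.14, 3.14].

## Interface

Orientations are given as a unit quaternion [w, x, y, z].
In Python, from cell import bot gives the robot as it stands. Calls block until the motion is done:
- bot.move_pose(position, orientation): joint-space move of the TCP to a pose.
- bot.move_linear(position, speed=0.15, rotation=None, until_force=None): straight line of the TCP; rotation=None keeps the orientation; speed is the mean speed in m/s. With until_force (N) it stops when the force on the tool has changed by that much, and returns True; else False.
- bot.goto_joints(angles): joint-space move.
- bot.set_gripper(opening, grasp_force=None): opening from 0.0 (shut) to 1.0 (fully open); grasp_force is the grip in N (None keeps the last); returns when the fingers have stopped.
- bot.wait(seconds).
- bot.solve_ik(position, orientation): joint angles nearest the present ones, or None.
- bot.camera(name): name is "scene" or "top"; returns the picture (420x560x3 uint8, red, green, blue); there is no depth.
- bot.calibration(name): a dict with "mtx" (3x3 intrinsics, pixels), "extrinsics" (4x4, takes a point from world to camera coordinates). Camera axes: x right, y down, z forward; pixel columns grow to the right and rows downward; lengths in m; the calibration is good to about 2 mm. A picture is of the moment at which its call begins. calibration takes no time and is no camera call.
A pose or a line that the arm cannot do raises bot.PlanningError and nothing moves.
- bot.close_job(): hands the job in, once; it reports no verdict.
Trained networks look in the newest picture that a camera, given by its name, has taken for a name from the list of things; names that differ only in an ending like _2 or _b are one class to them, and where a whole thing is asked for, a point or a joint stands for the part that bears it (a point fixed in the world has none). Each returns a list of dicts, best first, with "confidence" (0 to 1); they miss things now and then, are a little off and sometimes report something else, mostly with a low value. They report only what shows in the picture. A call takes as long as a camera call.
- bot.search_frame(camera, thing): "bbox" ([left, top, width, height] in pixels, round what is visible of it).
Readings, each from a call of its own:
- bot.read_clock(): time.
- bot.read_joint_positions(): joint angles.
- bot.read_joint_vel(): joint speeds.
- bot.read_joint_efforts(): joint torques, N m.
- bot.read_position(): TCP position.
- bot.read_tool_rot(): TCP orientation.
- bot.read_ft_force(): force on the tool from outside, world axes, zero at the start.
- bot.read_moment(): the same for the moment, N m.
- bot.read_gripper_width(): opening from 0.0 (shut) to 1.0 (fully open).
Only numpy, scipy, OpenCV 4.12 (cv2) and the standard library are available. Lean on these libraries where they do the work, as an engineer would, in place of code of your own. Each camera call takes 0.05 s, during which the arm holds its last target. There are 200 camera calls.

## Working session

There is one attempt and no reset: what is moved stays moved. The work goes in short steps, each a Python script; the robot and the scene stay as the last script left them, time stands still between calls to the robot, and variables do not carry over. Pictures are saved under pics/ and viewed, about 8 in all and at most 12, crops included, and the job is handed in when it is done.

```bash
ls; mkdir -p pics; python3 - <<'E'
from cell import bot
import cv2, numpy as np
for c in ["scene","top"]:
    im=bot.camera(c); cv2.imwrite(f"pics/{c}0.png",cv2.resize(im[:,:,::-1],(800,600),interpolation=cv2.INTER_CUBIC))
    k=bot.calibration(c); np.save(f"{c}0.npy",im)
    print(c,np.round(k["mtx"],1).tolist(),np.round(k["extrinsics"],4).tolist())
    for t in ["rack","carton","green_parcel","blue_parcel","rest","tray","short_mailer","mug","tape_roll","box_cutter","marker"]:
        print(t,[(np.round(d["bbox"]).tolist(),round(d["confidence"],2)) for d in bot.search_frame(c,t)[:2]])
print(bot.read_clock(), bot.read_tool_rot())
E
```

```text
pics
scene [[385.6, 0.0, 282.8], [0.0, 385.6, 211.5], [0.0, 0.0, 1.0]] [[0.4754, 0.8797, -0.0079, -0.2309], [0.5194, -0.2879, -0.8046, -0.2631], [-0.7101, 0.3785, -0.5938, 1.529], [0.0, 0.0, 0.0, 1.0]]
rack [([222.0, 186.0, 82.0, 59.0], 0.64)]
carton [([241.0, 186.0, 32.0, 28.0], 0.59)]
green_parcel [([341.0, 160.0, 44.0, 51.0], 0.92)]
blue_parcel [([376.0, 150.0, 39.0, 48.0], 0.83), ([194.0, 262.0, 44.0, 43.0], 0.73)]
rest [([332.0, 176.0, 87.0, 51.0], 0.78)]
tray [([376.0, 153.0, 38.0, 45.0], 0.74), ([115.0, 208.0, 84.0, 65.0], 0.6)]
short_mailer []
mug [([326.0, 222.0, 39.0, 44.0], 0.56)]
tape_roll [([189.0, 262.0, 51.0, 43.0], 0.64), ([136.0, 284.0, 45.0, 17.0], 0.47)]
box_cutter [([288.0, 169.0, 15.0, 18.0], 0.45)]
marker [([133.0, 281.0, 49.0, 22.0], 0.61)]
top [[401.6, 0.0, 277.6], [0.0, 401.6, 212.9], [0.0, 0.0, 1.0]] [[-0.0037, -0.9996, -0.0275, -0.0341], [-0.9947, 0.0065, -0.1026, 0.5563], [0.1027, 0.027, -0.9943, 0.9163], [0.0, 0.0, 0.0, 1.0]]
rack [([78.0, 179.0, 62.0, 35.0], 0.48)]
carton [([286.0, 211.0, 42.0, 28.0], 0.6)]
green_parcel [([141.0, 177.0, 55.0, 28.0], 0.97)]
blue_parcel [([80.0, 179.0, 61.0, 37.0], 0.85), ([253.0, 192.0, 95.0, 66.0], 0.48)]
rest [([88.0, 167.0, 118.0, 62.0], 0.58)]
tray [([385.0, 210.0, 77.0, 84.0], 0.78), ([254.0, 192.0, 91.0, 67.0], 0.61)]
short_mailer [([256.0, 203.0, 13.0, 46.0], 0.57), ([288.0, 211.0, 40.0, 27.0], 0.5)]
mug [([220.0, 106.0, 46.0, 43.0], 0.87), ([254.0, 194.0, 92.0, 60.0], 0.28)]
tape_roll [([367.0, 129.0, 44.0, 48.0], 0.58)]
box_cutter [([190.0, 266.0, 62.0, 50.0], 0.77), ([221.0, 108.0, 43.0, 41.0], 0.72)]
marker [([417.0, 156.0, 42.0, 38.0], 0.96), ([387.0, 210.0, 77.0, 81.0], 0.18)]
1.2 [ 0.60152668 -0.60152099  0.37170364 -0.37171837]
```

```bash
python3 - <<'E'
import cv2, numpy as np
im=np.load("top0.npy")[:,:,::-1]
c=im[150:300,70:470]; cv2.imwrite("pics/topcrop.png",cv2.resize(c,(800,300),interpolation=cv2.INTER_CUBIC))
a=cv2.resize(im[155:255,75:215],(784,560),interpolation=cv2.INTER_CUBIC); cv2.imwrite("pics/rest0.png",a)
b=cv2.resize(im[185:265,245:357],(784,560),interpolation=cv2.INTER_CUBIC); cv2.imwrite("pics/rack0.png",b)
E
```

```text
(no output)
```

View pics/scene0.png

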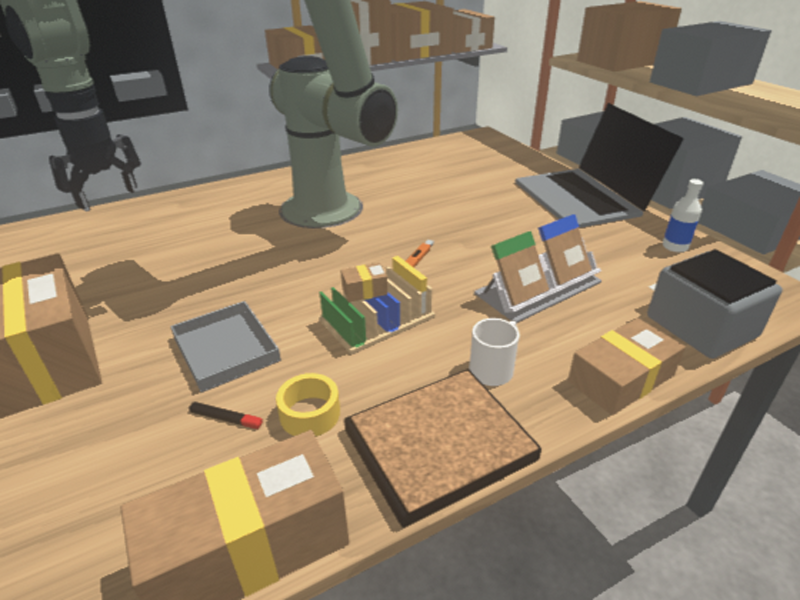

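View pics/top0.png

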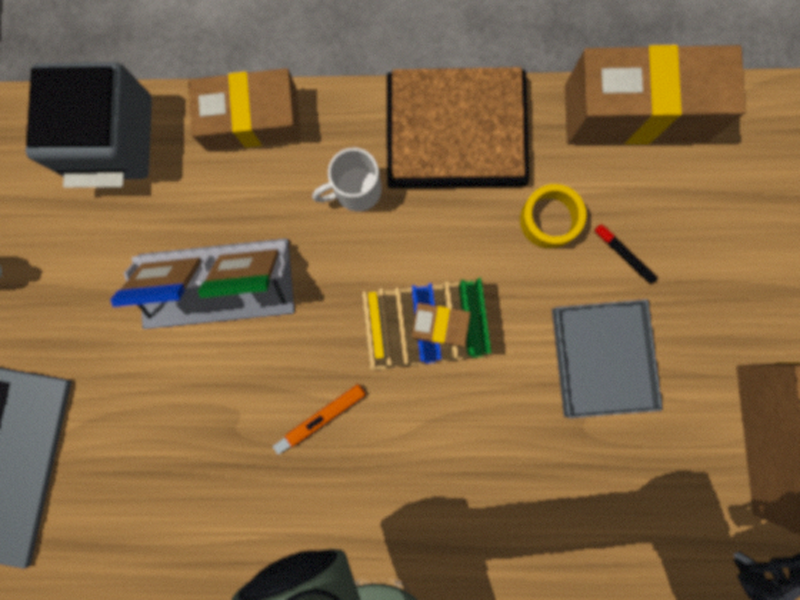

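View pics/rack0.png

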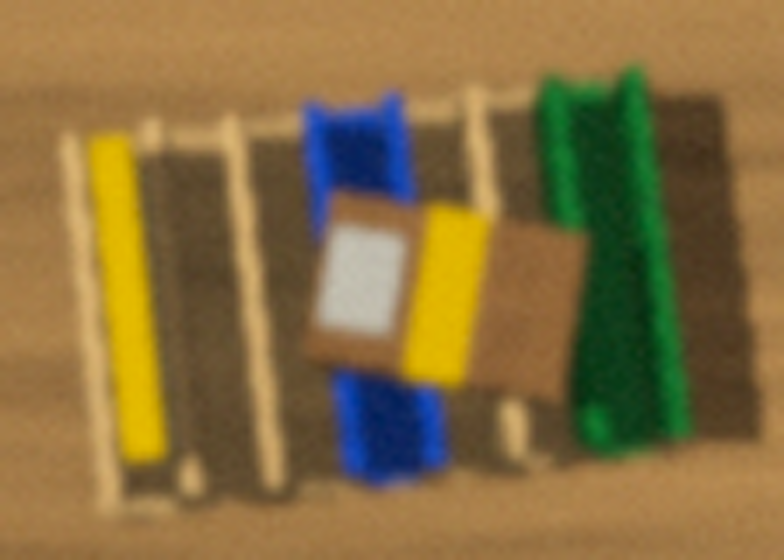

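View pics/rest0.png

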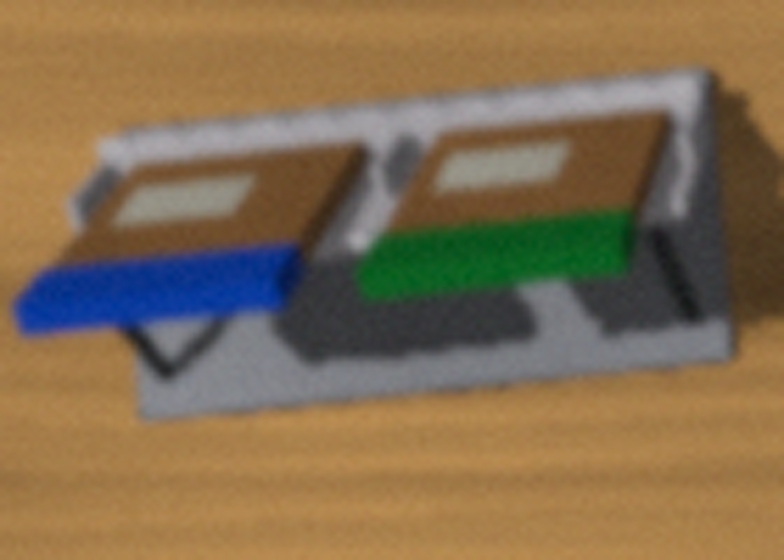

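Four pictures viewed. The rack sits centrally, with its green slot on the right (−y). The carton at about top px (307,225) lies over blue and plain slots. Green and blue parcels are at about (168,190) and (108,198), and the tray is at (425,252). Next I'll fit the poses by matching silhouettes.

```bash
cat > fit.py <<'E'
import numpy as np, cv2
from scipy.optimize import minimize
from scipy.spatial.transform import Rotation as R
from cell import bot
S=4
K={c:(bot.calibration(c)["mtx"],bot.calibration(c)["extrinsics"]) for c in("scene","top")}
def proj(c,P):
    M,E=K[c]; q=(np.atleast_2d(P)@E[:3,:3].T+E[:3,3])@M.T; return q[:,:2]/q[:,2:]
def unproj(c,uv,z):
    M,E=K[c]; d=E[:3,:3].T@np.linalg.inv(M)@[uv[0],uv[1],1]; o=-E[:3,:3].T@E[:3,3]; return o+d*(z-o[2])/d[2]
def box(lo,hi): return np.array([[x,y,z] for x in(lo[0],hi[0]) for y in(lo[1],hi[1]) for z in(lo[2],hi[2])])
def mask(im,col,roi):
    h=cv2.cvtColor(cv2.resize(im,None,fx=S,fy=S,interpolation=cv2.INTER_CUBIC),cv2.COLOR_RGB2HSV)
    H={"green":(45,85),"blue":(105,130),"yellow":(22,33)}[col]
    m=cv2.inRange(h,(H[0],140 if col!="yellow" else 190,40),(H[1],255,255)); r=np.zeros_like(m)
    l,t,w,hh=[int(v*S) for v in roi]; r[t:t+hh,l:l+w]=1; return (m>0)&(r>0)
def render(c,boxes,shape):
    o=np.zeros(shape,np.uint8)
    for b in boxes:
        p=S*(proj(c,b)+.5)-.5
        cv2.fillConvexPoly(o,cv2.convexHull(np.round(p*16).astype(np.int32)),1,cv2.LINE_8,4)
    return o>0
def fit(terms,x0):
    """terms: (camera, mask, ignore, localboxes->list via fn(params))"""
    def cost(p): return sum((((render(c,f(p),m.shape)^m)&~ig).sum())/max(m.sum(),1) for c,m,ig,f in terms)
    best=None
    x0=np.array(x0,float)
    for k in range(3):
        s=minimize(cost,x0 if best is None else best.x,method="Nelder-Mead",options=dict(initial_simplex=(x0 if best is None else best.x)+np.vstack([np.zeros(3),np.diag([.012,.012,.12])/(1,-2,3)[k]]),xatol=2e-4,fatol=1e-4))
        if best is None or s.fun<best.fun: best=s
    return best.x,best.fun
def place(bs,p,R0=np.eye(3),z=0):
    M=R.from_euler("z",p[2]).as_matrix()@R0; return [b@M.T+[p[0],p[1],z] for b in bs]
def div(y): return box((-.06,y-.003,.012),(.06,y+.003,.072))
def flo(y): return box((-.06,y-.01,.0),(.06,y+.01,.012))
TILT=R.from_euler("y",-35,degrees=True).as_matrix()
BAND=[box((-.006,-.05,.1),(.006,.05,.13))]
def corners(p): pass
E
cat > m1.py <<'E'
from fit import *
T=np.load("top0.npy"); Sc=np.load("scene0.npy"); z=np.zeros((420*S,560*S),bool)
def ign(b):
    o=z.copy(); l,t,w,h=[int(v*S) for v in b]; o[t:t+h,l:l+w]=1; return o
ig=ign((286,208,46,36))
g=mask(T,"green",(318,190,30,65)); b=mask(T,"blue",(284,190,30,65))
x0=list(unproj("top",(301,224),.072)[:2])+[0]
fg=lambda p:place([div(-.091),div(-.065),flo(-.078)],p); fb=lambda p:place([div(-.013),div(.013),flo(0)],p)
print("rack",*fit([("top",g,ig,fg),("top",b,ig,fb)],x0))
sg=mask(Sc,"green",(215,190,45,60)); print("rack scene-green",*fit([("scene",sg,z,fg)],x0))
for n,roi,sroi,uv in(("green",(135,175,60,40),(335,155,45,30),(160,198)),("blue",(70,175,65,45),(370,145,40,30),(103,206))):
    x0=list(unproj("top",uv,.125)[:2]+[.066,0])+[0]
    f=lambda p:place(BAND,p,TILT,.024)
    a=("top",mask(T,n,roi),z,f); c=("scene",mask(Sc,n,sroi),z,f)
    print(n,"both",*fit([a,c],x0)); print(n,"top",*fit([a],x0))
ty=mask(T,"yellow",(290,205,40,40))
tape=[box((-.026,-.01,0),(.026,.01,.044))]
x0=list(unproj("top",(308,226),.116)[:2])+[0]
cnt=max(cv2.findContours(ty.astype(np.uint8),0,2)[0],key=cv2.contourArea); r=cv2.boxPoints(cv2.minAreaRect(cnt))
print("tape rect",[unproj("top",(q+.5)/S-.5,.116).round(4).tolist() for q in r])
# carton corners from rack0 crop
cc=[unproj("top",((u+.5)/7-.5+245,(v+.5)/7-.5+185),.116) for u,v in((330,195),(588,235),(562,402),(305,360))]
print("carton corners",np.round(cc,4).tolist(),np.mean(cc,0))
tr=[unproj("top",((u+.5)/1.4286-.5,(v+.5)/1.4286-.5),.03) for u,v in((553,308),(648,301),(662,411),(566,417))]
print("tray",np.round(tr,4).tolist(),np.mean(tr,0))
E
python3 m1.py
```

```text
rack [ 0.52418704 -0.08370655  0.11123619] 0.171123527598468
rack scene-green [-1.96221069  5.0831242  -1.15293776] 0.0
green both [0.48469643 0.28154093 1.28310866] 1704.9475830634522
green top [0.64199999 0.21244708 0.09926134] 0.05493582823557635
blue both [0.62883286 0.34296303 0.10839532] 0.453703234485205
blue top [0.62879883 0.34235771 0.10071192] 0.08578698655034533
tape rect [[0.492, -0.0896, 0.116], [0.5461, -0.1003, 0.116], [0.5424, -0.1192, 0.116], [0.4884, -0.1084, 0.116]]
carton corners [[0.5478, -0.0694, 0.116], [0.5351, -0.1475, 0.116], [0.4846, -0.1388, 0.116], [0.4976, -0.0615, 0.116]] [ 0.51627627 -0.10429878  0.116     ]
tray [[0.5482, -0.2916, 0.03], [0.5587, -0.4452, 0.03], [0.3824, -0.4588, 0.03], [0.3732, -0.3068, 0.03]] [ 0.46562858 -0.37558059  0.03      ]
```

```bash
cat > mv.py <<'E'
import numpy as np
from scipy.spatial.transform import Rotation as R
from cell import bot
def quat(jaw,app):
    a=np.array(app,float); a/=np.linalg.norm(a); j=np.array(jaw,float); j-=a*(a@j); j/=np.linalg.norm(j)
    q=R.from_matrix(np.column_stack([j,a,np.cross(j,a)])).as_quat(); return q[[3,0,1,2]]
def down(yaw): return quat([np.cos(yaw),np.sin(yaw),0],[0,0,-1])
def ik(p,q): 
    s=bot.solve_ik(list(p),list(q)); return None if s is None else np.round(s,2).tolist()
E
python3 - <<'E'
from mv import *
q=bot.read_tool_rot(); print(R.from_quat(q[[1,2,3,0]]).as_matrix().round(2).tolist())
for s in(0,np.pi):
    print("carton",ik([.5168,-.1044,.2],down(-.18+s)),"tray",ik([.4656,-.3756,.02],down(.087+s)))
    for n,x,y in(("g",.642,.2124),("b",.6288,.3424)):
        yaw=.1; M=R.from_euler("z",yaw).as_matrix()@R.from_euler("y",-35,degrees=True).as_matrix()
        z=M[:,2]; p=np.array([x,y,.024])+z*.086
        jaw=M[:,0]*(1 if s==0 else -1)
        print(n,p.round(3),ik(p,quat(jaw,-z)),ik(p+.1*z,quat(jaw,-z)))
    for ys in(0,-.078):
        r=R.from_euler("z",.111).apply([0,ys,0]); print("slot",ys,ik(np.array([.5242,-.0837,.098])+r,down(.111+np.pi/2+s)))
print(bot.read_ft_force())
E
```

```text
[[0.45, 0.0, 0.89], [-0.89, -0.0, 0.45], [0.0, -1.0, 0.0]]
carton [-0.34, 0.28, -0.24, 1.06, 0.0, 1.41] tray [-0.8, 0.57, -0.28, 0.72, 0.0, 0.68]
g [0.593 0.207 0.094] [0.27, 0.25, -0.86, -0.15, -0.1, 1.71] [0.3, 0.01, -0.87, 0.09, -0.11, 1.74]
b [0.58  0.337 0.094] [0.54, 0.34, -0.71, -0.05, -0.25, 1.94] [0.6, 0.14, -0.72, 0.17, -0.28, 1.99]
slot 0 [-0.3, 0.37, -0.38, 0.82, 0.0, -0.41]
slot -0.078 [-0.43, 0.42, -0.31, 0.84, 0.0, -0.54]
carton [-0.34, 0.28, -0.24, 1.06, 0.0, -1.73] tray [-0.8, 0.57, -0.28, 0.72, 0.0, -2.46]
g [0.593 0.207 0.094] [0.27, 0.25, -0.86, -0.15, -0.1, -1.43] [0.3, 0.01, -0.87, 0.09, -0.11, -1.41]
b [0.58  0.337 0.094] [0.54, 0.34, -0.71, -0.05, -0.25, -1.2] [0.6, 0.14, -0.72, 0.17, -0.28, -1.15]
slot 0 [-0.3, 0.37, -0.38, 0.82, 0.0, 2.73]
slot -0.078 [-0.43, 0.42, -0.31, 0.84, 0.0, 2.6]
[ 0.56882729 -0.47068799 -0.12010038]
```

```bash
python3 - <<'E'
from mv import *
import cv2
q=down(-.18); c=[.5168,-.1044]
bot.move_pose(c+[.2],q)
bot.move_linear(c+[.080],speed=.12)
bot.set_gripper(.3,grasp_force=30)
print("w",bot.read_gripper_width()*85, bot.read_ft_force())
bot.move_linear(c+[.17],speed=.12)
q2=down(.087); t=[.4656,-.3756]
bot.move_linear(t+[.17],speed=.25,rotation=q2)
print("w",bot.read_gripper_width()*85, bot.read_ft_force(), bot.read_clock())
for n in("scene","top"):
    im=bot.camera(n); np.save(n+"1.npy",im)
s=np.load("scene1.npy")[:,:,::-1]; t=np.load("top1.npy")[:,:,::-1]
cv2.imwrite("pics/c1.png",np.hstack([cv2.resize(s[130:290,90:250],(400,400),interpolation=2),cv2.resize(t[160:320,340:500],(400,400),interpolation=2)]))
E
```

```text
w 25.364064614202924 [-0.5768721   0.28930574 -0.22239255]
w 25.50540663166349 [ 0.51797753  0.54939867 -0.35640779] 6.825
```

View pics/c1.png

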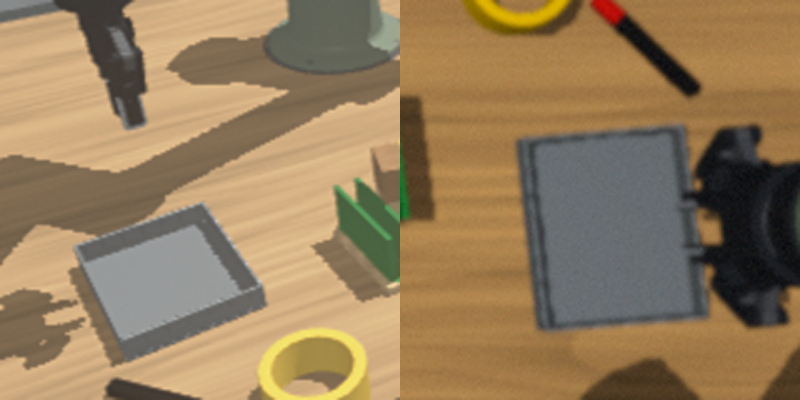

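The gripper is empty, having closed to the commanded 25 mm. I'll check the TCP and its projection, and where the carton is now.

```bash
python3 - <<'E'
from fit import *
p=bot.read_position(); print(p,[proj(c,p).round(1) for c in K])
print(bot.search_frame("top","carton")[:2],bot.search_frame("scene","carton")[:2])
s=np.load("scene1.npy")[:,:,::-1]; t=np.load("top1.npy")[:,:,::-1].copy(); s=s.copy()
for im,c in((s,"scene"),(t,"top")): cv2.circle(im,tuple(proj(c,p)[0].round().astype(int).tolist()),2,(255,0,255),-1)
cv2.imwrite("pics/c2.png",np.hstack([cv2.resize(s[100:300,90:290],(400,400),interpolation=2),cv2.resize(t[150:310,250:500],(400,256),interpolation=2,).copy() if 0 else cv2.resize(t[130:330,280:480],(400,400),interpolation=2)]))
E
```

```text
[ 0.46584526 -0.37435207  0.16999152] [array([[145.6, 191.2]]), array([[448.3, 250.2]])]
[{'bbox': [285.5, 210.4, 41.1, 31.7], 'confidence': 0.81}] [{'bbox': [239.8, 185.1, 35.9, 28.4], 'confidence': 0.74}]
```

View pics/c2.png

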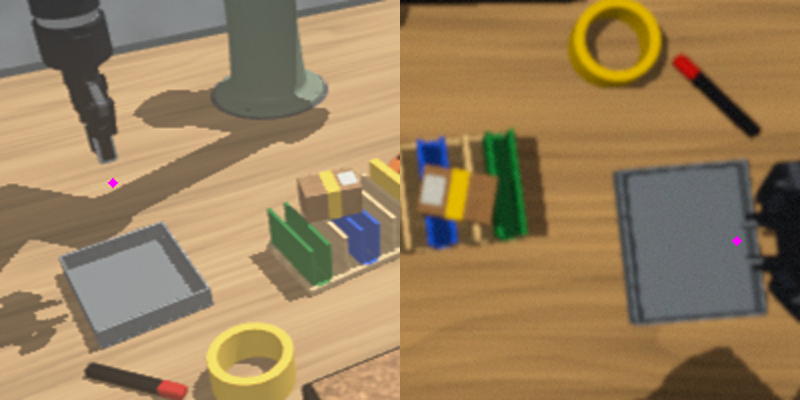

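```bash
python3 - <<'E'
from fit import *
P=[K[c][0]@K[c][1][:3] for c in("scene","top")]
def tri(a,b):
    X=cv2.triangulatePoints(P[0],P[1],np.float64(a).reshape(2,1),np.float64(b).reshape(2,1)).ravel(); X=X[:3]/X[3]; print(X.round(4),[proj(c,X).round(1).tolist() for c in("scene","top")])
tri((143.5,180),(457.5,251))
# reference: tray corners in both views (scene crop -> /2+(90,100))
tri((60/2+90,260/2+100),((749-400)/2+280,160/2+130)) ; tri((211/2+90,290/2+100),((632-400)/2+280,322/2+130))
tri((163/2+90,225/2+100),((765-400)/2+280,312/2+130)); tri((100/2+90,328/2+100),((617-400)/2+280,172/2+130))
print(bot.grip_depth,bot.read_gripper_width(),bot.read_joint_positions().round(3))
s=np.load("scene1.npy")[:,:,::-1]; t=np.load("top1.npy")[:,:,::-1]
cv2.imwrite("pics/c3.png",np.hstack([cv2.resize(s[110:200,100:190],(400,400),interpolation=2),cv2.resize(t[205:295,430:520],(400,400),interpolation=2)]))
E
```

```text
[ 0.4649 -0.3753  0.2032] [[[142.1, 179.7]], [[455.9, 250.5]]]
[ 0.545  -0.4347  0.1209] [[[131.6, 231.9]], [[466.4, 212.4]]]
[ 0.38   -0.3033 -0.0938] [[[181.1, 242.7]], [[381.9, 284.6]]]
[ 0.4166 -0.3772  0.0977] [[[146.3, 205.2]], [[437.3, 273.9]]]
[ 0.5415 -0.375  -0.017 ] [[[167.3, 264.7]], [[416.8, 219.8]]]
0.0187 0.2999288054807499 [-0.801  0.429 -0.095  1.047  0.     0.682]
```

View pics/c3.png

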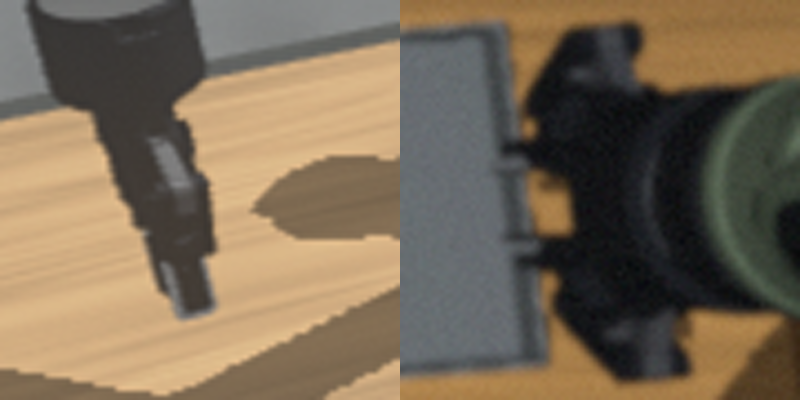

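```bash
python3 - <<'E'
from fit import *
c=place([box((-.026,-.04,0),(.026,.04,.044))],(.5168,-.1044,-.18),z=.072)[0]
for n in K: p=proj(n,c); print(n,p.min(0),np.ptp(p,axis=0))
b=place([box((-.006,-.05,0),(.006,.05,.13))],(.6288,.3424,.1),TILT,.024)[0]; p=proj("scene",b); print("blue scene bbox",p.min(0),np.ptp(p,axis=0))
b=place([box((-.006,-.05,0),(.006,.05,.13))],(.642,.2124,.1),TILT,.024)[0]; p=proj("scene",b); print("green",p.min(0),np.ptp(p,axis=0))
r=place([box((-.065,-.1,0),(.065,.1,.012)),div(-.091),div(.091)],(.5242,-.0837,.111)); p=proj("scene",np.vstack(r)); print("rack",p.min(0),np.ptp(p,axis=0))
t=place([box((-.09,-.075,0),(.09,.075,.03))],(.4656,-.3756,.087))[0]; p=proj("scene",t); print("tray",p.min(0),np.ptp(p,axis=0))
bot.set_gripper(0.0); im=bot.camera("scene"); t=bot.camera("top"); np.save("scene2.npy",im); np.save("top2.npy",t); print(bot.read_gripper_width())
cv2.imwrite("pics/c4.png",np.hstack([cv2.resize(im[110:210,90:190,::-1],(400,400),interpolation=2),cv2.resize(t[200:300,420:520,::-1],(400,400),interpolation=2)]))
E
```

```text
scene [237.82397955 182.9201994 ] [33.60555179 28.42657407]
top [287.61986    211.60238281] [41.39560202 31.25177991]
blue scene bbox [376.03574157 149.28213603] [37.90879315 50.06443887]
green [343.37337029 161.034946  ] [41.16945316 52.89460041]
rack [222.43391003 182.98677546] [82.31870109 65.34873223]
tray [119.19501458 209.25497667] [78.17209575 64.72869525]
0.0034482082399833937
```

View pics/c4.png

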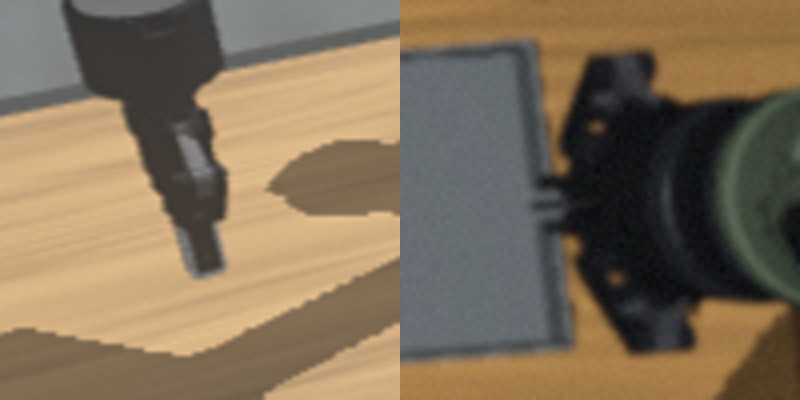

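The cameras agree with all the known object sizes, but the shut fingertips sit about 35 mm above the reported TCP. I'll measure the offset by gently touching bare bench, then by a tilted look to see whether it acts along the tool axis.

```bash
python3 - <<'E'
from fit import *
from mv import *
for z in(.17,.195,.2,.205,.21): print(z,proj("scene",[.4658,-.3744,z])[0].round(1),proj("top",[.4658,-.3744,z])[0].round(1))
print(bot.read_ft_force().round(2),bot.read_clock())
bot.move_linear([.38,-.22,.10],speed=.25)
bot.move_linear([.38,-.22,.02],speed=.12)
try:
    h=bot.move_linear([.38,-.22,-.045],speed=.03,until_force=4); print(h)
except bot.PlanningError as e: print("PE",e)
print(bot.read_position(),bot.read_ft_force().round(2))
bot.move_linear([.38,-.22,.15],speed=.2)
M=R.from_euler("z",.1).as_matrix()@R.from_euler("y",-35,degrees=True).as_matrix()
bot.move_pose([.40,-.22,.17],quat(M[:,0],-M[:,2]))
p=bot.read_position(); im=bot.camera("scene"); t=bot.camera("top")
print(p,bot.read_clock())
d=.036
for n,c in(("tcp",p),("axial",p+d*M[:,2]),("world",p+[0,0,d])): print(n,proj("scene",c)[0].round(1),proj("top",c)[0].round(1))
u=proj("scene",p)[0].astype(int); v=proj("top",p)[0].astype(int)
a=im[u[1]-50:u[1]+50,u[0]-50:u[0]+50,::-1].copy(); b=t[v[1]-50:v[1]+50,v[0]-50:v[0]+50,::-1].copy()
a=cv2.resize(a,(400,400),interpolation=2); b=cv2.resize(b,(400,400),interpolation=2)
for n,c,col in(("tcp",p,(255,0,255)),("axial",p+d*M[:,2],(0,255,0)),("world",p+[0,0,d],(0,0,255))):
    cv2.circle(a,tuple(((proj("scene",c)[0]-u+50.5)*4).astype(int).tolist()),4,col,1); cv2.circle(b,tuple(((proj("top",c)[0]-v+50.5)*4).astype(int).tolist()),4,col,1)
cv2.imwrite("pics/c5.png",np.hstack([a,b]))
E
```

```text
0.17 [145.5 191.2] [448.3 250.3]
0.195 [143.3 182.7] [453.6 250.1]
0.2 [142.8 180.9] [454.6 250.1]
0.205 [142.4 179.2] [455.7 250.1]
0.21 [141.9 177.4] [456.9 250. ]
[-0.99  0.05  0.94] 7.4917
True
[ 0.37999289 -0.21996983 -0.03985436] [-0.01  0.77  6.92]
[ 0.3994725  -0.22032172  0.16954912] 12.8
tcp [197.  164.7] [369.9 284.8]
axial [192.4 152.2] [374.5 297.1]
world [195.1 153. ] [373.8 286.2]
```

View pics/c5.png

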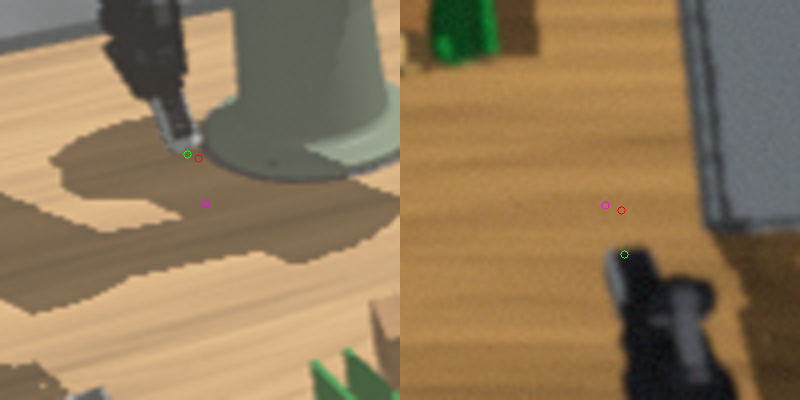

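The offset is axial: the tip meets the green (axial) marker in both views, at scene px about (192,151) and top px about (374,298). Touch gives 39 mm, so I'll correct for that and redo the carton.

```bash
cat >> mv.py <<'E'
D=.039  # measured: true tip lies this far behind the reported TCP along the approach axis
def P(tip,app=(0,0,-1)): return (np.array(tip,float)+D*np.array(app)).tolist()
E
python3 - <<'E'
from mv import *
import cv2
q=down(-.18); c=[.5168,-.1044]; q2=down(.087); t=[.4656,-.3756]
print(ik(P(t+[.014]),q2))
bot.set_gripper(1.0)
bot.move_pose(P(c+[.2]),q)
bot.move_linear(P(c+[.082]),speed=.12,until_force=15)
bot.set_gripper(.3,grasp_force=35)
w=bot.read_gripper_width()*85; print("w",w)
if w>45:
    bot.move_linear(P(c+[.16]),speed=.1)
    bot.move_linear(P(t+[.16]),speed=.22,rotation=q2)
    print("w",bot.read_gripper_width()*85, bot.read_ft_force().round(2), bot.read_clock())
    bot.move_linear(P(t+[.03]),speed=.12)
    print(bot.move_linear(P(t+[.009]),speed=.02,until_force=3), bot.read_position()[2]+D, bot.read_ft_force().round(2))
E
```

```text
[-0.8, 0.63, -0.31, 0.63, 0.0, 0.68]
w 51.395699431222454
w 51.100961782336825 [ 0.07 -0.41 -1.93] 18.3917
True 0.014681592783642679 [-0.07 -0.42  3.54]
```

```bash
cat >> mv.py <<'E'
def pick(x,y,yaw=.1):
    M=R.from_euler("z",yaw).as_matrix()@R.from_euler("y",-35,degrees=True).as_matrix(); z=M[:,2]; q=quat(M[:,0],-z)
    b=np.array([x,y,.024])
    bot.set_gripper(.5); bot.move_pose(P(b+.20*z,-z),q)
    print("hit",bot.move_linear(P(b+.088*z,-z),speed=.12,until_force=12), bot.read_ft_force().round(2))
    bot.set_gripper(.02,grasp_force=45); w=bot.read_gripper_width()*85; print("w",w,bot.read_ft_force().round(2))
    if w<8: raise SystemExit("missed")
    bot.move_linear(P(b+.20*z,-z),speed=.12); print("w",bot.read_gripper_width()*85,bot.read_ft_force().round(2),bot.read_clock())
E
python3 - <<'E'
from mv import *
t=[.4656,-.3756]
bot.set_gripper(1.0); bot.move_linear(P(t+[.20]),speed=.15)
pick(.642,.2124)
# upright, over the green slot, high (parcel bottom at about 0.11)
s=np.array([.5242,-.0837,0])+R.from_euler("z",.111).apply([0,-.078,0])
q=down(.111+np.pi/2); print(s)
bot.move_linear(P([.50,.10,.24]),speed=.25,rotation=q)
bot.move_linear(P([s[0],s[1],.20]),speed=.25)
for n in("scene","top"): np.save(n+"3.npy",bot.camera(n))
print(bot.read_gripper_width()*85,bot.read_clock(),bot.read_position())
import cv2
a=np.load("scene3.npy")[120:270,100:300,::-1]; b=np.load("top3.npy")[170:320,280:480,::-1]
cv2.imwrite("pics/g1.png",np.vstack([np.hstack([cv2.resize(i,(400,300),interpolation=2) for i in(a,b)])]))
E
```

```text
hit False [ 0.42 -0.29 -0.55]
w 11.612231644453809 [-4.22 -0.99  6.41]
w 11.194674644836422 [-0.54  0.18 -2.48] 27.3167
[ 0.53284023 -0.16121997  0.        ]
11.227362460520762 30.4583 [ 0.53286003 -0.15991672  0.16131046]
```

View pics/g1.png

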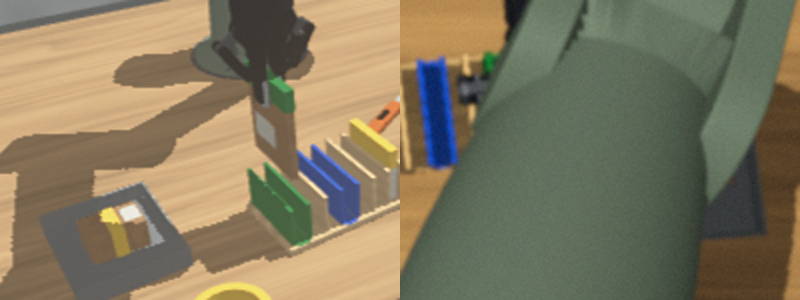

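```bash
python3 - <<'E'
from fit import *
im=np.load("scene3.npy"); h=cv2.cvtColor(cv2.resize(im,None,fx=S,fy=S,interpolation=cv2.INTER_CUBIC),cv2.COLOR_RGB2HSV)
z=np.zeros(h.shape[:2],bool)
def m(lo,hi,roi):
    o=z.copy(); l,t,w,hh=[v*S for v in roi]; o[t:t+hh,l:l+w]=cv2.inRange(h,lo,hi)[t:t+hh,l:l+w]>0; return o
g=m((40,80,30),(85,255,255),(218,198,42,50)); b=m((105,80,40),(130,255,255),(245,190,40,50))
print(g.sum()/16,b.sum()/16)
fg=lambda p:place([div(-.091),div(-.065),flo(-.078)],p)
x0=(.5242,-.0837,.111)
pr=render("scene",fg(x0),z.shape); print("xor frac",(pr^g).sum()/g.sum(),pr.sum()/16)
print(fit([("scene",g,z,fg)],x0))
T=np.load("top2.npy"); ig=z.copy(); ig[208*S:244*S,286*S:332*S]=1
fb=lambda p:place([div(-.013),div(.013),flo(0)],p)
G=mask(T,"green",(318,190,30,65)); B=mask(T,"blue",(284,190,30,65))
print("top G",fit([("top",G,z,fg)],x0)); print("top B",fit([("top",B,ig,fb)],x0))
E
```

```text
741.875 588.9375
xor frac 0.131592249368155 839.5
(array([ 0.52528957, -0.08307629,  0.07830126]), np.float64(0.09629317607413648))
top G (array([ 0.5245476 , -0.08440227,  0.10877129]), np.float64(0.19793713163064833))
top B (array([ 0.52438217, -0.08377355,  0.11287645]), np.float64(0.10212919523637676))
```

```bash
cat >> mv.py <<'E'
def insert(s):
    x,y=s[0],s[1]
    bot.move_linear(P([x,y,.168]),speed=.12)
    if bot.move_linear(P([x,y,.14]),speed=.03,until_force=5):
        print("early hit",bot.read_position()[2]+D,bot.read_ft_force().round(2),bot.read_moment().round(3)); raise SystemExit
    if bot.move_linear(P([x,y,.108]),speed=.05,until_force=6): print("mid hit")
    print("floor",bot.move_linear(P([x,y,.094]),speed=.015,until_force=3.5),bot.read_position()[2]+D,bot.read_ft_force().round(2),bot.read_moment().round(3),bot.read_clock())
E
python3 - <<'E'
from mv import *
insert([.5328,-.1612])
E
```

```text
floor True 0.10148080653631279 [-0.67  0.3   5.06] [ 0.117  0.16  -0.021] 33.3083
```

```bash
python3 - <<'E'
from mv import *
bot.set_gripper(.4); bot.move_linear(P([.5328,-.1612,.25]),speed=.15)
pick(.6288,.3424)
q=down(.111+np.pi/2); s=[.5242,-.0837]
bot.move_linear(P([.50,.15,.26]),speed=.25,rotation=q)
bot.move_linear(P(s+[.22]),speed=.25)
for n in("scene","top"): np.save(n+"4.npy",bot.camera(n))
print(bot.read_gripper_width()*85,bot.read_clock())
import cv2
a=np.load("scene4.npy")[120:270,150:350,::-1]; b=np.load("top4.npy")[170:320,230:430,::-1]
cv2.imwrite("pics/b1.png",np.hstack([cv2.resize(i,(400,300),interpolation=2) for i in(a,b)]))
E
```

```text
hit False [0.38 0.24 0.11]
w 11.387028488936563 [-4.37 -0.48  4.83]
w 11.560691118859788 [-0.28  0.06 -1.32] 39.75
11.278525837387303 42.7833
```

View pics/b1.png

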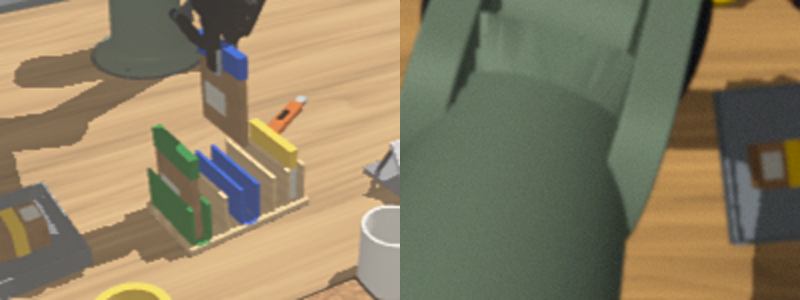

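Green stands in the green slot at scene px about (237,205), and blue is held upright above the blue slot at about (262,168). Inserting blue.

```bash
python3 - <<'E'
from mv import *
s=[.5242,-.0837]
insert(s)
bot.set_gripper(.4); bot.move_linear(P(s+[.25]),speed=.15)
bot.move_pose(P([.30,-.35,.28]),down(0))
import cv2
for n in("scene","top"): np.save(n+"5.npy",bot.camera(n))
print(bot.read_clock())
for c in("scene","top"):
    for t in("green_parcel","blue_parcel","carton"): print(c,t,[(np.round(d["bbox"]).tolist(),round(d["confidence"],2)) for d in bot.search_frame(c,t)[:1]])
from fit import *
for n,y in(("green",-.078),("blue",0)):
    f=lambda p:place(BAND,[p[0],p[1],p[2]],R.from_euler("z",90,degrees=True).as_matrix(),.012)
    c=np.array([.5242,-.0837,0])+R.from_euler("z",.111).apply([0,y,0]); b=proj("top",f([c[0],c[1],.111])[0])
    print(n,"band expected top bbox",b.min(0).round(1),np.ptp(b,axis=0).round(1))
    m=mask(np.load("top5.npy"),n,(int(b[:,0].min())-4,int(b[:,1].min())-4,int(np.ptp(b[:,0]))+8,int(np.ptp(b[:,1]))+8))
a=np.load("scene5.npy")[140:270,100:300,::-1]; b=np.load("top5.npy")[170:300,280:480,::-1]
cv2.imwrite("pics/end.png",np.vstack([cv2.resize(i,(460,299),interpolation=2) for i in(a,b)]))
E
```

```text
floor True 0.1016879694601392 [0.41 0.2  5.03] [0.009 0.229 0.029] 45.7917
48.7
scene green_parcel [([224.0, 180.0, 28.0, 59.0], 0.75)]
scene blue_parcel [([251.0, 173.0, 24.0, 53.0], 0.59)]
scene carton [([140.0, 220.0, 37.0, 34.0], 0.86)]
top green_parcel [([326.0, 194.0, 18.0, 49.0], 0.77)]
top blue_parcel [([297.0, 202.0, 8.0, 46.0], 0.8)]
top carton [([404.0, 238.0, 40.0, 24.0], 0.64)]
green band expected top bbox [329.1 193.8] [13.6 49.2]
blue band expected top bbox [292.9 198.2] [11.8 49. ]
```

View pics/end.png

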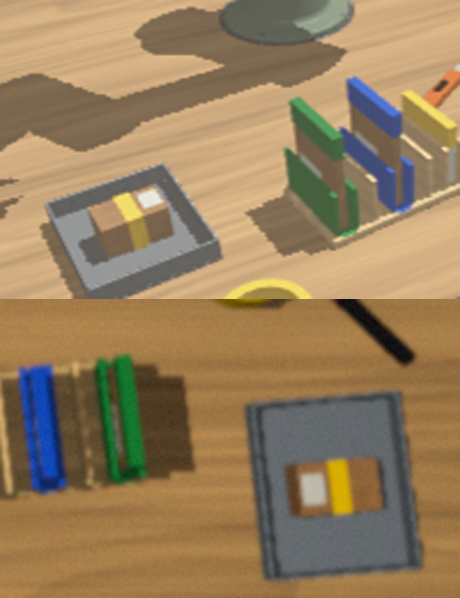

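```bash
python3 -c "
from cell import bot
print(bot.close_job())"
```

```text
the job is handed in; nothing more can be done
None
```

The job is done and handed in, with the robot's clock at about 49 s of the 67 s allowed. The carton lies flat and right way up in the grey tray. The green parcel stands in the green slot and the blue one in the blue slot, both with the band on top. I did them in the order asked.

- **Missed first grasp:** My first try at the carton closed on air and moved nothing. The fingertips sit about 39 mm behind the reported TCP along the tool axis. I found this by a light touch on bare bench and confirmed it with a tilted camera view, then corrected every later move for it.
- **Set-downs:** Each item touched down gently, with 3.5–5 N on the tool. The heights were within 2 mm of what I expected: the carton at 14.7 mm against 14 mm, and the parcels at 101.5 and 101.7 mm against 100 mm.
- **Final pictures:** Both parcels stand in their slots with bands up, and the carton is inside the tray. The green parcel's box in the top view matches its expected place, roughly centred along the slot. The blue parcel's box is about 3 px off one edge (8 px wide where about 12 was expected). I put that down to detector error, since the picture shows it sitting in its slot.
- **Checks that failed or were not done:** Two of the early scene-camera fits failed because of a poor colour mask. A later scene fit of the rack agreed with the top camera to about 1 mm in position, though its angle differed by about 2°. I did not measure the bystanders again, but the arm met no unexpected contact near them.

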